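# Line up a flow cell's cover with a drift pin and fit its remaining bolt

### The arm

A 6-joint arm with a two-finger parallel gripper is mounted at the origin on a cart in front of the work surface, level with it; the furniture and walls round the work are solid. World frame = base frame: x ahead of the robot, y to its left, z up, the work surface at z = 0. Lengths are in m, angles in rad, forces in N, time in s.
With the tool pointing down it reaches from about 0.3 to 0.875 m from the base axis. Payload 6.4 kg.
Tool frame: the origin (TCP) lies between the finger pads; the fingertips stand 25 mm ahead of it and the grasp point (between the pads) lies 6 mm ahead of it; z points along the fingers, y is the line along which they close (so a half turn about z gives the same grasp; the last joint's range is limited). The gripper opens to 85 mm and grips with 20 to 120 N. Pads are 22 mm wide; open, the fingers measure 114 mm over their backs; the gripper's body (76 mm by 85 mm) begins 54 mm behind the grasp point. The pads swing forward as they close: fully open they stand 13 mm farther back than shut.
Start: joints at [0.93, 0.181, 1.607, -0, 1.354, -0.206], TCP at [0.242, 0.522, 0.256] pointing down, gripper open.
Joint ranges: [-2.99, 2.99], [-0.89, 2.07], [0.3, 2.58], [-1.14, 4.28], [0, 2.63], [-3.12, 3.12]. Speed limits (rad/s): [2.57, 2.57, 3.01, 3.14, 3.14, 3.14].

### API

Orientations are given as a unit quaternion [w, x, y, z].
In Python, from bench import ctrl gives the robot as it stands.
- The arm moves only by the tool servo_tool, never from a script. Its argument "series" is text: rows parted by semicolons, each of 7 numbers parted by spaces: the gripper command: -1 is fully open, 1 is shut, values between are in proportion, then the shift along the tool's x, y, z in m, then the turn, a rotation vector about the tool's x, y, z in degrees. A call has 1 to 12 rows; each row is the pose to reach, as a shift and turn from the pose commanded when the call began, along the tool's axes at that moment; what a row does not reach only later rows make up. A row lasts 1/12 s, in which the tool goes at most 41.7 mm and 7.16 degrees, less where a joint would pass 70% of its speed; a pose out of reach is approached as far as the arm can. A call with a gripper value outside its range is refused whole. The fingers move at their own pace and stop on an object; the grip force is fixed at half the most. Time passes only in rows, so rows that repeat a pose let the fingers close. It gives the time, the measured TCP pose, the force, the opening and the grip force at its end, in the units of the state.
- ctrl.get_obs(): the state, without advancing time (a new reading comes with each control period).
- ctrl.camera(name): name is "scene" or "top"; returns a dict with "img" (400x640x3 uint8, red, green, blue), "z_map" (400x640 float32, m along the optical axis (not along the pixel's ray), 0 where there is no reading), "fovy" (degrees; the focal length in pixels is half the picture's height over the tangent of half this angle, whatever the lens; pixels are square), "cx", "cy" (the principal point, pixels), "extrinsics" (4x4, takes a point from camera to world coordinates). Camera axes: x right, y down, z forward; pixel columns grow to the right and rows downward; lengths in m; the calibration is good to about 2 mm. A picture is of the moment at which its call begins.
- ctrl.hand_in(): hands the job in; it is judged then, once.
The state is a dict: "time_s": time; "q": joint angles; "dq": joint speeds; "joint_efforts": joint torques, N m; "eef_pos": TCP position; "eef_rot": TCP orientation; "wrist_force": force on the tool from outside, world axes, zero at the start; "torque": the same for the moment, N m; "opening": opening from 0.0 (shut) to 1.0 (fully open); "grasp_force": force on a finger pad.
Only numpy, scipy, OpenCV 4.12 (cv2) and the standard library are available. Lean on these libraries where they do the work, as an engineer would, in place of code of your own. Each camera call takes 0.05 s, during which the arm holds its last target. There are 200 camera calls.

### The job

The cover plate of the flow cell has swung a little on its one fitted bolt, so its other holes do not line up with the body below. Pick up the red-handled drift pin, stand it point-first in the slanted socket of the grey stand and let go, take it again by the end of its handle, and push it through the end hole of the cover into the body until its handle sits flat on the cover. Leave it there, and then take the brass-headed bolt from the stand and push it into the middle hole until its head sits flat on the cover, without disturbing the bottle, the tape roll or the tube rack.

Things in the scene. Friction and masses are not known exactly. Their poses are not given: they have to be found in the camera images.
- cell: The flow cell's body, a dark steel block fixed to the worktop, 210 x 90 x 42 mm (x, y, z), with a short brass pipe stub on each small end. Origin: centre of its underside; x runs along its length. It has two upright through holes 22 mm in diameter, on its centre line at x = +5 mm (middle) and x = +75 mm (end).
- cell_end_hole (a point): Centre of the end hole at the top face of the cell's body (42 mm above the worktop; the cover's top is 54 mm above the worktop). The drift pin goes here.
- cell_mid_hole (a point): Centre of the middle hole at the top face of the cell's body (42 mm above the worktop). The bolt goes here, 70 mm from the end hole.
- cover (a joint): Angle (rad, counter-clockwise from above) of the aluminium cover plate, 200 x 80 x 12 mm, on the cell's body. It turns, with about 0.5 N of friction at its end hole, on the low brass hexagon bolt at the cell's x = -75 mm (head 15 mm above the cover). At 0 its 22 mm holes line up with the body's; it starts at 0.027 to 0.040: end holes 4 to 6 mm, middle holes 2 to 3 mm off.
- cover_end_hole (a point): Centre of the cover's end hole at the cover's top face, 150 mm from the bolt it turns on. The body is fixed and sets the true position: the pin's taper, lowered on the axis of the body's hole, enters both holes and pushes the cover into line.
- cover_mid_hole (a point): Centre of the cover's middle hole at the cover's top face, 80 mm from the bolt it turns on.
- stand: Grey plastic stand fixed to the worktop: a plate 180 x 90 x 8 mm (x, y, z) with a block with a slanted socket (axis 40 degrees off upright) at its +x end and an upright block 44 x 44 mm, 52 mm high, with an upright socket (24 mm wide) at its -x end. Origin: centre of its underside. In the slanted socket the pin's handle leans to the stand's -y side, its point down towards +y; let go, it sags a few degrees more.
- slant_mouth (a point): Centre of the mouth of the slanted socket, 66 mm above the worktop. The socket is round, 23 mm wide and 55 mm deep (deeper than the pin's shank), in a block 44 x 44 mm whose mouth face is square to its axis.
- slant_axis (a point): A point in the air on the axis of the slanted socket, 50 mm out from its mouth; the line from it to the mouth is the way in.
- drift_pin: Drift pin, 110 mm, 0.18 kg: square red handle 28 x 28 x 60 mm with black bands, steel shank 50 mm. Origin: on its axis at the shoulder between handle and shank; z points to the handle's end (+60 mm), x and y are square to the handle's faces. Shank 20 mm thick to z = -26 mm, then tapering to 6 mm at the point (z = -50 mm). It starts lying on a handle face, axis 14 mm above the worktop.
- pin_tip (a point): The point of the drift pin, 50 mm from its shoulder.
- bolt: The remaining bolt, 76 mm long, 0.15 kg, upright in the stand's upright socket: round brass head 30 mm in diameter and 36 mm high, with a 34 mm flange 4 mm thick at the bottom; steel shank 20 mm in diameter and 40 mm long with a bevelled end. Origin: on its axis at the underside of the head, z up to the head.
- upright_mouth (a point): Centre of the mouth of the upright socket that holds the bolt, 52 mm above the worktop.
- sample_bottle: Glass sample bottle with white cap, 74 mm wide and 136 mm high, a bystander. Origin: centre of its underside.
- tape: Roll of brown tape lying flat, 100 mm wide and 25 mm high, a bystander. Origin: centre of its underside.
- rack: Empty white test tube rack, 52 x 186 x 78 mm, a bystander. Origin: centre of its underside.
Mind the look-alikes: they are no part of the job. Leave any orange look-alike of the stand alone.

How it is judged:
By the outcome, as a careful person would: the job done as asked, in the order asked, and still so for the second after the job is handed in, with the robot touching nothing.
It also fails if it takes over 72 s, if anything falls off the work surface, if the arm or the gripper's body presses on something with over 40 N, if the wrist force passes 120 N, or if a joint passes its speed limit or range.

## Working session

There is one attempt and no reset: what is moved stays moved. The work goes in short steps, Python scripts to look and compute and a tool call to move; the robot and the scene stay as the last step left them, time stands still between calls to the robot, and variables do not carry over. Pictures are saved under pics/ and viewed, at most 10 in all, crops included, and the job is handed in when it is done.

Besides the shell and the picture viewer there is one more tool, called after "Emit:" by a JSON object that holds its "api" and its "payload", one argument or row to a line. servo_tool: Moves the arm, as the interface text tells. Its arguments: {"type":"object","properties":{"series":{"type":"string"}},"required":["series"]}

```bash
ls; mkdir -p pics
cat > h.py <<'E'
import numpy as np, cv2
from bench import ctrl
def cam(n,save=None):
    c=ctrl.camera(n)
    if save: cv2.imwrite('pics/'+save,cv2.cvtColor(c['img'],cv2.COLOR_RGB2BGR))
    H,W=c['img'].shape[:2]; f=H/2/np.tan(np.radians(c['fovy'])/2)
    v,u=np.mgrid[:H,:W]; E=np.array(c['extrinsics'])
    d=np.stack([(u-c['cx'])/f,(v-c['cy'])/f,np.ones_like(u,float)],-1)
    c['f']=f;c['E']=E;c['P']=(d*c['z_map'][...,None])@E[:3,:3].T+E[:3,3]
    c['ray']=d@E[:3,:3].T
    return c
def onplane(c,u,v,z):
    E=c['E'];d=E[:3,:3]@np.array([(u-c['cx'])/c['f'],(v-c['cy'])/c['f'],1])
    return E[:3,3]+d*(z-E[2,3])/d[2]
E
python3 - <<'E'
from h import *
a=cam('scene','s0.png');b=cam('top','t0.png')
for c in(a,b): print(c['fovy'],c['cx'],c['cy'],c['E'].round(3).tolist())
print(ctrl.get_obs())
E
```

```text
pics
51.70998542093788 324.40121520606334 194.7599726533271 [[0.455, -0.373, 0.809, -0.348], [-0.89, -0.168, 0.423, -0.601], [-0.022, -0.913, -0.408, 0.566], [0.0, 0.0, 0.0, 1.0]]
53.44030593018031 319.94077447566013 205.79596714320684 [[0.018, -0.983, 0.183, 0.368], [-1.0, -0.017, 0.007, -0.107], [-0.004, -0.183, -0.983, 1.283], [0.0, 0.0, 0.0, 1.0]]
{'time_s': 0.1, 'q': array([ 9.29718034e-01,  1.81432568e-01,  1.60786784e+00, -1.82593459e-05,
        1.35380342e+00, -2.06312548e-01]), 'dq': array([-0.00078452, -0.00263808, -0.00160357, -0.00217325, -0.00141625,
       -0.00085234]), 'joint_efforts': array([ 2.90883472e-04, -4.45884168e+01, -3.52235663e+01, -3.57043536e-04,
        4.24791273e-03, -7.13246345e-05]), 'eef_pos': array([0.24191645, 0.5211501 , 0.25551285]), 'eef_rot': array([-3.02519593e-04,  2.15672843e-01,  9.76465388e-01, -6.92438705e-04]), 'wrist_force': array([-0.73510921,  0.35359879,  0.53704776]), 'torque': array([-0.00811612,  0.01883239,  0.02123121]), 'grasp_force': 0.0, 'opening': 0.9950245001313642}
```

View pics/s0.png

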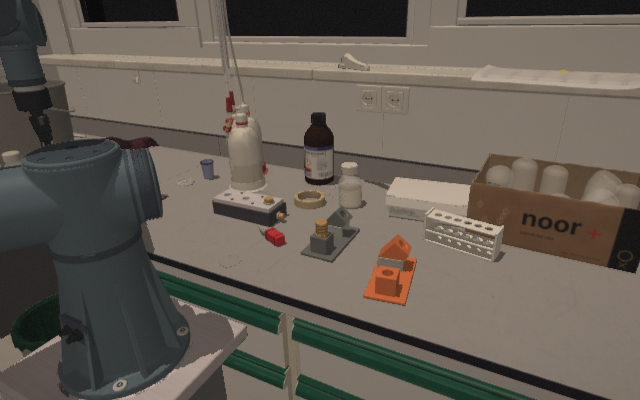

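View pics/t0.png

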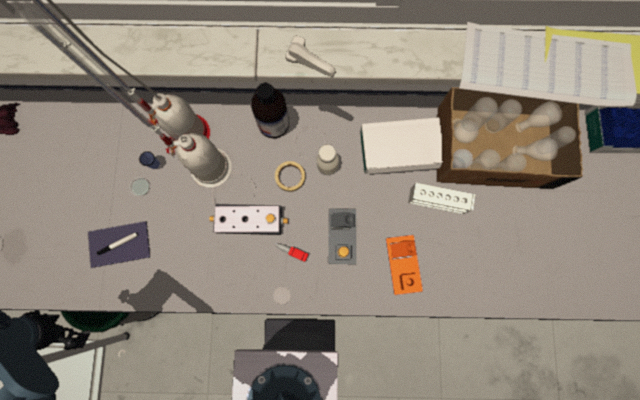

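Run:
```python
from h import *
b=cam('top');a=cam('scene')
def crop(c,x0,y0,x1,y1,k): return cv2.resize(cv2.cvtColor(c['img'][y0:y1,x0:x1],cv2.COLOR_RGB2BGR),None,fx=k,fy=k,interpolation=cv2.INTER_CUBIC)
cv2.imwrite('pics/c1.png',np.vstack([crop(b,205,195,365,275,5)[:300*2][:400],]))
cv2.imwrite('pics/c2.png',crop(a,205,180,365,265,5))
P=b['P']
for n,x0,y0,x1,y1,zl,zh in(('cover',205,195,295,240,.047,.060),('stand',325,205,360,268,.003,.014),('upblock',328,240,358,268,.047,.058),('bolthead',328,238,358,268,.080,.100),('pin',270,238,315,265,.02,.035)):
    Q=P[y0:y1,x0:x1]; m=(Q[...,2]>zl)&(Q[...,2]<zh)
    if n=='pin':
        I=b['img'][y0:y1,x0:x1].astype(int); m=(I[...,0]>110)&(I[...,1]<70)
    pts=Q[m]
    if len(pts)<5: print(n,len(pts)); continue
    r=cv2.minAreaRect((pts[:,:2]*1000).astype(np.float32)); print(n,len(pts),pts.mean(0).round(4),pts[:,2].std().round(4),r)
```

```text
cover 1505 [0.5523 0.1353 0.0539] 0.0024 ((554.0394897460938, 134.51832580566406), (83.00188446044922, 202.64767456054688), 1.4211457967758179)
stand 994 [ 0.503  -0.1699  0.0075] 0.0024 ((509.5069580078125, -171.19476318359375), (200.90286254882812, 110.91329956054688), 0.8749956488609314)
upblock 107 [ 0.4534 -0.1695  0.052 ] 0.0025 ((454.97686767578125, -170.2535858154297), (40.59538650512695, 40.42060089111328), 0.45069894194602966)
bolthead 78 [ 0.4545 -0.1691  0.0874] 0.0026 ((455.3638000488281, -168.29107666015625), (27.373870849609375, 26.972366333007812), 1.604612946510315)
pin 161 [ 0.4465 -0.0333  0.0422] 0.1393 ((424.67877197265625, -62.82655334472656), (137.80908203125, 37.48945617675781), 53.191978454589844)
```

View pics/c1.png

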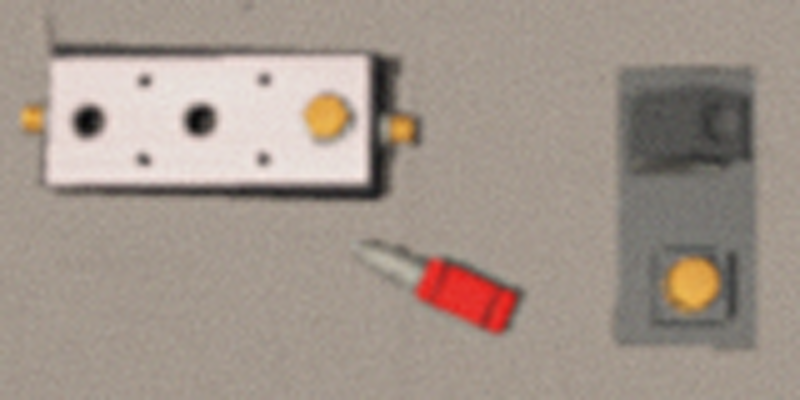

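View pics/c2.png

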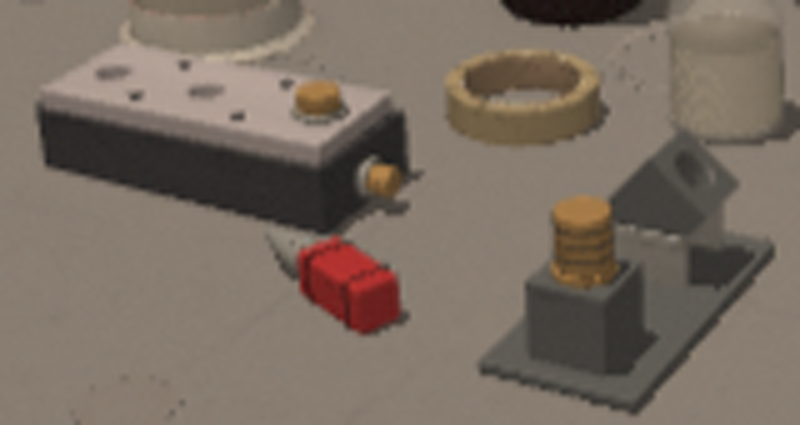

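```bash
cat > m1.py <<'E'
from h import *
b=cam('top');a=cam('scene')
def cen(c,w,box):
    x0,y0,x1,y1=box; w=w[y0:y1,x0:x1]; v,u=np.mgrid[y0:y1,x0:x1]; return (w*u).sum()/w.sum(),(w*v).sum()/w.sum()
def rect(c,m,z):
    k=cv2.findContours(m.astype(np.uint8),cv2.RETR_EXTERNAL,cv2.CHAIN_APPROX_NONE)[0]; k=max(k,key=cv2.contourArea)[:,0]
    return cv2.minAreaRect(np.array([onplane(c,*p,z)[:2]*1000 for p in k],np.float32))
for n,c,boxes in(('top',b,dict(end=(218,214,228,225),mid=(240,214,251,225),hex=(264,212,277,225),bolt=(335,243,351,262),pin=(285,244,312,264))),('scene',a,dict(end=(221,190,234,199),mid=(240,193,253,202),hex=(262,194,276,206),bolt=(312,217,330,226),pin=(262,225,288,248)))):
    I=c['img'].astype(float); g=I.mean(2); br=np.clip(I[...,0]-I[...,2]-55,0,60)
    for k,bx in boxes.items():
        w=g[bx[1]:bx[3],bx[0]:bx[2]]; hi=np.percentile(w,85)
        W=np.clip(hi-15-g,0,40) if k in('end','mid') else br if k in('hex','bolt') else ((I[...,0]>100)&(I[...,1]<80)).astype(float)
        uv=cen(c,W,bx); z=dict(end=.054,mid=.054,hex=.065,bolt=.088,pin=.02)[k]
        if n=='scene' and k=='bolt': pass
        print(n,k,np.round(uv,2),(1000*onplane(c,*uv,z)).round(1))
    if n=='top':
        m=np.zeros(g.shape,bool); m[198:240,208:285]=g[198:240,208:285]>185
        print('cover rect',rect(c,m,.054))
        m=np.zeros(g.shape,bool); m[240:266,284:315]=((I[...,0]>100)&(I[...,1]<80))[240:266,284:315]
        print('pin rect',rect(c,m,.028))
    print(n,'slant', (1000*onplane(c,*((350,219) if n=='top' else (343.8,213.6)),.066)).round(1))
P=b['P'];Q=P[200:272,322:364].reshape(-1,3);I=b['img'][200:272,322:364].reshape(-1,3).astype(int)
m=(I.sum(1)<330)&(abs(Q[:,2])<.015); r=cv2.minAreaRect((Q[m][:,:2]*1000).astype(np.float32)); print('stand',r)
Q=P[205:235,322:364].reshape(-1,3); s=Q[Q[:,2]>.02]; print('slantblk',s.min(0),s.max(0),s.mean(0))
E
python3 m1.py
```

```text
top end [222.18 218.82] [550.  207.2  54. ]
top mid [244.56 218.58] [551.9 137.2  54. ]
top hex [269.71 217.74] [554.3  57.   65. ]
top bolt [343.05 251.36] [ 452.8 -170.    88. ]
top pin [298.18 253.45] [448.5 -31.7  20. ]
cover rect ((552.4551391601562, 132.87391662597656), (78.35917663574219, 195.11148071289062), 2.640256643295288)
pin rect ((448.1890563964844, -30.92148208618164), (62.13179397583008, 27.909412384033203), 64.73410034179688)
top slant [ 554.5 -191.9   66. ]
scene end [226.36 193.78] [548.6 209.9  54. ]
scene mid [245.02 197.24] [551.5 140.7  54. ]
scene hex [267.95 198.03] [555.6  59.   65. ]
scene bolt [320.83 221.93] [ 449.1 -172.5   88. ]
scene pin [274.59 236.28] [438.8 -37.3  20. ]
scene slant [ 554.  -186.9   66. ]
stand ((513.7842407226562, -170.63388061523438), (166.13302612304688, 84.65247344970703), 0.5795338749885559)
slantblk [ 0.36838768 -0.19936975  0.02167632] [ 0.57710463 -0.10676415  1.28309346] [ 0.55144534 -0.16408785  0.06043109]
```

```bash
cat > go.py <<'E'
# go(grasp point mm, tilt deg about tool y, yaw of tool y deg): prints shift(m) and turn(deg) in tool axes
from h import *
from scipy.spatial.transform import Rotation as R
def rot(yaw,tilt=0):
    y=np.radians(yaw); Y=np.array([np.cos(y),np.sin(y),0]); Z=np.array([0,0,-1.]); X=np.cross(Y,Z)
    return R.from_matrix(np.c_[X,Y,Z])*R.from_rotvec([0,np.radians(tilt),0])
def cur():
    o=ctrl.get_obs(); q=o['eef_rot']; return np.array(o['eef_pos']),R.from_quat([q[1],q[2],q[3],q[0]]),o
def go(g,tilt,yaw,g0=None):
    p,r,o=cur(); T=rot(yaw,tilt); t=np.array(g)/1000-T.apply([0,0,.006])
    print('shift',r.inv().apply(t-p).round(4),'turn',np.degrees((r.inv()*T).as_rotvec()).round(2),'rows>=',max(np.linalg.norm(t-p)/.0417,np.degrees((r.inv()*T).magnitude())/7.16).round(1))
def state():
    p,r,o=cur(); print('grasp pt',(1000*(p+r.apply([0,0,.006]))).round(1),'z',r.apply([0,0,1]).round(3),'y',r.apply([0,1,0]).round(3),'t',round(o['time_s'],2),'F',np.round(o['wrist_force'],1),'T',np.round(o['torque'],2),'open',round(o['opening'],3),'q',np.round(o['q'],2))
E
python3 - <<'E'
from go import *
go([448.2,-33.3,110],0,-25)
c=cam('top'); I=c['img'].astype(int)
m=np.zeros(I.shape[:2],bool); S=np.s_[238:268,272:315]; m[S]=((I[...,0]>95)&(I[...,1]<80))[S]
v,u=np.nonzero(m); xy=np.array([onplane(c,*p,.022)[:2] for p in zip(u,v)]); w,V=np.linalg.eigh(np.cov(xy.T)); print(xy.mean(0),V[:,1],np.sqrt(w*12))
print(onplane(c,205+360/5,195+243/5,.014), onplane(c,205+505/5,195+312/5,.02))
E
```

```text
shift [-0.4206 -0.4162  0.1402] turn [-3.000e-02  2.000e-02  9.009e+01] rows>= 14.6
[ 0.44806739 -0.03227948] [0.38631382 0.92236741] [0.02827015 0.060223  ]
[0.47898145 0.03718337 0.014     ] [ 0.43652828 -0.0567336   0.02      ]
```

Emit:
{"api": "servo_tool", "payload": {
  "series": "-1 -0.21 -0.21 0.03 0 0 45; -1 -0.42 -0.416 0.06 0 0 88; -1 -0.42 -0.416 0.06 0 0 88; -1 -0.42 -0.416 0.06 0 0 88; -1 -0.42 -0.416 0.06 0 0 88; -1 -0.42 -0.416 0.06 0 0 88; -1 -0.42 -0.416 0.06 0 0 88; -1 -0.42 -0.416 0.06 0 0 88; -1 -0.42 -0.416 0.06 0 0 88; -1 -0.42 -0.416 0.06 0 0 88; -1 -0.42 -0.416 0.06 0 0 88; -1 -0.42 -0.416 0.06 0 0 88"
}}

```text
time_s: 1.35
eef_pos: [0.4156, 0.0531, 0.2061]
eef_rot: [0.0, 0.825, 0.565, 0.001]
wrist_force: [0.7, 0.6, 0.6]
opening: 0.998
grasp_force: 0.0
```

Run:
```python
from go import *
state(); go([448,-34,90],30,-23.5)
```

```text
grasp pt [415.6  53.1 200.1] z [ 0.001 -0.    -1.   ] y [ 0.932 -0.362  0.001] t 1.35 F [0.7 0.6 0.6] T [-0.02 -0.03 -0.02] open 0.998 q [-0.16 -0.13  2.03  0.    1.24  0.21]
shift [-0.0725  0.0614  0.1109] turn [-0.53 29.97  2.25] rows>= 4.2
```

Emit:
{"api": "servo_tool", "payload": {
  "series": "-1 -0.072 0.061 0.07 0 30 2; -1 -0.072 0.061 0.07 0 30 2; -1 -0.072 0.061 0.08 0 30 2; -1 -0.072 0.061 0.09 0 30 2; -1 -0.072 0.061 0.1 0 30 2; -1 -0.072 0.061 0.1 0 30 2; -1 -0.072 0.061 0.1 0 30 2"
}}

```text
time_s: 1.93
eef_pos: [0.4459, -0.0345, 0.1051]
eef_rot: [-0.148, 0.806, 0.532, 0.212]
wrist_force: [0.5, -0.1, 0.2]
opening: 0.999
grasp_force: 0.0
```

Run:
```python
from go import *
state(); go([448,-34,23],30,-23.5)
```

```text
grasp pt [447.  -31.7  99.9] z [ 0.185  0.464 -0.866] y [ 0.921 -0.39  -0.012] t 1.93 F [ 0.5 -0.1  0.2] T [-0.2   0.08 -0.07] open 0.999 q [-0.69  0.14  2.1   0.55  1.14 -0.58]
shift [-0.0399  0.0027  0.0657] turn [-0.89  0.05  0.15] rows>= 1.8
```

Emit:
{"api": "servo_tool", "payload": {
  "series": "-1 -0.02 0.002 0.033 0 0 0; -1 -0.032 0.003 0.053 0 0 0; -1 -0.04 0.003 0.066 0 0 0; -1 -0.04 0.003 0.066 0 0 0; -1 -0.04 0.003 0.066 0 0 0; 1 -0.04 0.003 0.066 0 0 0; 1 -0.04 0.003 0.066 0 0 0; 1 -0.04 0.003 0.066 0 0 0; 1 -0.04 0.003 0.066 0 0 0; 1 -0.04 0.003 0.066 0 0 0; 1 -0.04 0.003 0.066 0 0 0; 1 -0.04 0.003 0.066 0 0 0"
}}

```text
time_s: 2.93
eef_pos: [0.4484, -0.0365, 0.0294]
eef_rot: [-0.147, 0.805, 0.534, 0.213]
wrist_force: [-2.4, -0.3, 7.5]
opening: 0.316
grasp_force: 59.2
```

Run:
```python
from go import *
state(); go([448,-34,180],30,-23.5)
```

```text
grasp pt [449.5 -33.7  24.2] z [ 0.187  0.464 -0.866] y [ 0.922 -0.387 -0.008] t 2.93 F [-2.4 -0.3  7.5] T [0.19 0.19 0.21] open 0.316 q [-0.69  0.33  2.1   0.61  0.98 -0.71]
shift [ 0.0772 -0.0027 -0.1353] turn [-0.78 -0.02  0.4 ] rows>= 3.7
```

```bash
cat >> go.py <<'E'
import json
def setpin(O,u):
    p,r,o=cur(); a=r.inv().apply(np.array(O)/1000-p); b=r.inv().apply(u); a[1]=0; b[1]=0; b/=np.linalg.norm(b)
    json.dump([list(a),list(b)],open('pin.json','w')); print('pin in tool',a.round(4),b.round(3))
def pinnow():
    p,r,o=cur(); a,b=map(np.array,json.load(open('pin.json'))); O=p+r.apply(a); u=r.apply(b); print('pin O',(O*1000).round(1),'u',u.round(3),'tip',((O-.05*u)*1000).round(1))
def gopin(O,u):
    # tool y -> horizontal, u = direction to handle
    p,r,o=cur(); a,b=map(np.array,json.load(open('pin.json'))); u=np.array(u,float);u/=np.linalg.norm(u)
    Y=np.array([1.,0,0]); Y-=u*(Y@u); Y/=np.linalg.norm(Y)
    T=R.from_matrix(np.c_[u,Y,np.cross(u,Y)]@np.c_[b,[0,1,0],np.cross(b,[0,1,0])].T)
    t=np.array(O)/1000-T.apply(a)
    print('shift',r.inv().apply(t-p).round(4),'turn',np.degrees((r.inv()*T).as_rotvec()).round(2),'rows>=',max(np.linalg.norm(t-p)/.0417,np.degrees((r.inv()*T).magnitude())/7.16).round(1), 'toolz',T.apply([0,0,1]).round(2))
M=np.array([554.2,-189.4,66]); U=np.array([0,-np.sin(np.radians(40)),np.cos(np.radians(40))])
E
python3 - <<'E'
from go import *
setpin([460,-4.8,14],[-.399,-.917,0])
go([448,-34,200],30,-23.5)
gopin(M+100*U+[0,0,40],U)
gopin(M+75*U,U)
E
```

```text
pin in tool [0.0215 0.     0.0302] [-0.866  0.    -0.5  ]
shift [ 0.0872 -0.0028 -0.1526] turn [-0.78 -0.02  0.4 ] rows>= 4.2
shift [-0.0506  0.1838 -0.2492] turn [  1.57 -49.42 -23.44] rows>= 7.6 toolz [ 0.   -0.34 -0.94]
shift [-0.0673  0.1781 -0.1905] turn [  1.57 -49.42 -23.44] rows>= 7.6 toolz [ 0.   -0.34 -0.94]
```

Emit:
{"api": "servo_tool", "payload": {
  "series": "1 0.02 -0.001 -0.035 0 0 0; 1 0.04 -0.002 -0.07 0 0 0; 1 0.06 -0.002 -0.105 0 0 0; 1 0.08 -0.002 -0.14 0 0 0; 1 0.082 -0.002 -0.16 0.3 -6 -3; 1 0.03 0.06 -0.2 0.8 -20 -10; 1 -0.01 0.12 -0.23 1.5 -35 -17; 1 -0.05 0.184 -0.249 1.5 -49.5 -23.5; 1 -0.05 0.184 -0.249 1.5 -49.5 -23.5; 1 -0.05 0.184 -0.249 1.5 -49.5 -23.5; 1 -0.05 0.184 -0.249 1.5 -49.5 -23.5; 1 -0.05 0.184 -0.249 1.5 -49.5 -23.5"
}}

```text
time_s: 3.93
eef_pos: [0.5572, -0.2677, 0.2183]
eef_rot: [0.127, 0.696, 0.696, -0.125]
wrist_force: [-2.0, 0.4, -1.7]
opening: 0.314
grasp_force: 60.4
```

Run:
```python
from go import *
state(); pinnow();gopin(M+75*U,U)
```

```text
grasp pt [ 557.2 -269.8  212.7] z [ 0.002 -0.351 -0.936] y [1.    0.001 0.002] t 3.93 F [-2.   0.4 -1.7] T [0.34 0.16 0.01] open 0.314 q [-0.49  0.25  1.65 -0.35  1.1  -0.35]
pin O [ 557.2 -258.2  182.5] u [-0.001 -0.635  0.772] tip [ 557.3 -226.4  143.9]
shift [ 0.0397 -0.0031  0.0483] turn [0.14 0.56 0.02] rows>= 1.5 toolz [ 0.   -0.34 -0.94]
```

Emit:
{"api": "servo_tool", "payload": {
  "series": "1 0.02 -0.003 0.024 0 0.5 0; 1 0.04 -0.003 0.048 0 0.5 0; 1 0.04 -0.003 0.048 0 0.5 0; 1 0.04 -0.003 0.048 0 0.5 0; 1 0.04 -0.003 0.048 0 0.5 0"
}}

```text
time_s: 4.35
eef_pos: [0.552, -0.2426, 0.1602]
eef_rot: [0.121, 0.697, 0.697, -0.12]
wrist_force: [0.4, 0.1, -1.7]
opening: 0.316
grasp_force: 60.3
```

Run:
```python
from go import *
state(); pinnow()
def crop(c,x0,y0,x1,y1,k): return cv2.resize(cv2.cvtColor(c['img'][y0:y1,x0:x1],cv2.COLOR_RGB2BGR),None,fx=k,fy=k,interpolation=cv2.INTER_CUBIC)
a=cam('scene');b=cam('top')
def proj(c,P):
    E=c['E'];q=E[:3,:3].T@(np.array(P)/1000-E[:3,3]);return q[:2]/q[2]*c['f']+[c['cx'],c['cy']]
p,r,o=cur(); A,B=map(np.array,json.load(open('pin.json'))); O=(p+r.apply(A))*1000;u=r.apply(B)
print('scene tip',proj(a,O-50*u),'sh',proj(a,O),'end',proj(a,O+60*u),'mouth',proj(a,M))
print('top tip',proj(b,O-50*u),'sh',proj(b,O),'end',proj(b,O+60*u),'mouth',proj(b,M))
cv2.imwrite('pics/d1.png',np.vstack([crop(a,310,165,400,235,6),crop(b,310,190,400,216+4,6)]))
```

```text
grasp pt [ 552.  -244.6  154.5] z [ 0.001 -0.336 -0.942] y [1.    0.001 0.001] t 4.35 F [ 0.4  0.1 -1.7] T [ 0.23 -0.05 -0.01] open 0.316 q [-0.46  0.3   1.71 -0.36  1.   -0.29]
pin O [ 552.  -232.5  124.5] u [-0.    -0.647  0.762] tip [ 552.1 -200.1   86.4]
scene tip [348.38283497 207.47006523] sh [359.86602039 196.43873092] end [374.51118448 182.36983844] mouth [344.69830257 213.74092636]
top tip [353.40122894 218.49448217] sh [365.39967826 216.76835806] end [380.86036962 214.54414795] mouth [349.18904342 219.07500478]
```

View pics/d1.png

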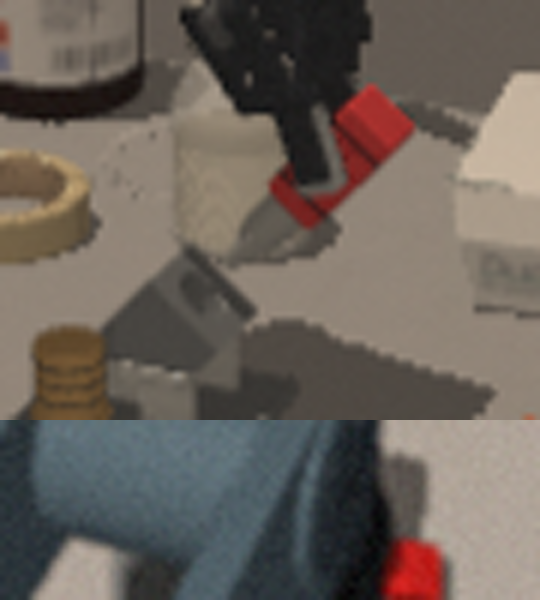

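Emit:
{"api": "servo_tool", "payload": {
  "series": "1 -0.001 0.002 0.001 0 0 0; 1 -0.001 0.002 0.001 0 0 0; 1 0.008 0.002 0.006 0 0 0; 1 0.016 0.002 0.011 0 0 0; 1 0.023 0.002 0.015 0 0 0; 1 0.029 0.002 0.018 0 0 0; 1 0.034 0.002 0.021 0 0 0; 1 0.034 0.002 0.021 0 0 0; 1 0.034 0.002 0.021 0 0 0"
}}

```text
time_s: 5.2
eef_pos: [0.5533, -0.2163, 0.1271]
eef_rot: [0.12, 0.696, 0.697, -0.12]
wrist_force: [0.5, -0.6, -2.2]
opening: 0.318
grasp_force: 60.3
```

Run:
```python
from go import *
state(); pinnow()
def crop(c,x0,y0,x1,y1,k): return cv2.resize(cv2.cvtColor(c['img'][y0:y1,x0:x1],cv2.COLOR_RGB2BGR),None,fx=k,fy=k,interpolation=cv2.INTER_CUBIC)
a=cam('scene')
cv2.imwrite('pics/d2.png',crop(a,310,165,400,235,6))
```

```text
grasp pt [ 553.3 -218.3  121.4] z [-0.    -0.335 -0.942] y [ 1.     0.001 -0.001] t 5.2 F [ 0.5 -0.6 -2.2] T [ 0.29 -0.01 -0.02] open 0.318 q [-0.42  0.33  1.74 -0.38  0.96 -0.22]
pin O [ 553.2 -206.1   91.4] u [ 0.001 -0.648  0.761] tip [ 553.1 -173.7   53.4]
```

View pics/d2.png

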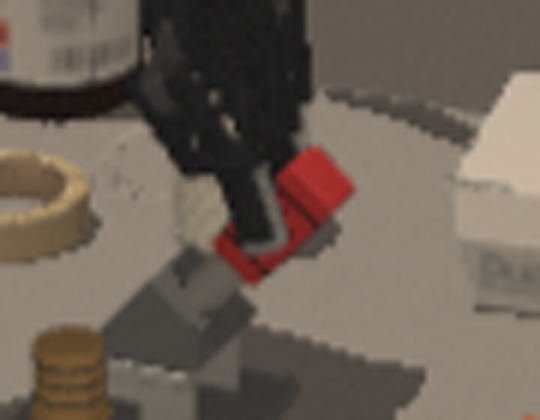

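Emit:
{"api": "servo_tool", "payload": {
  "series": "1 0.005 0 0.003 0 0 0; 1 0.009 0 0.005 0 0 0; 1 0.013 0 0.0075 0 0 0; 1 0.017 0 0.01 0 0 0; 1 0.017 0 0.01 0 0 0; 1 0.017 0 0.01 0 0 0"
}}

```text
time_s: 5.75
eef_pos: [0.5532, -0.2037, 0.112]
eef_rot: [0.12, 0.696, 0.697, -0.12]
wrist_force: [1.5, -0.7, -2.0]
opening: 0.317
grasp_force: 60.3
```

```bash
python3 -c "
from go import *
state(); pinnow()"
```

```text
grasp pt [ 553.2 -205.7  106.4] z [-0.    -0.335 -0.942] y [ 1.     0.001 -0.001] t 5.75 F [ 1.5 -0.7 -2. ] T [ 0.25  0.02 -0.  ] open 0.317 q [-0.4   0.35  1.75 -0.39  0.94 -0.18]
pin O [ 553.2 -193.6   76.4] u [ 0.001 -0.648  0.761] tip [ 553.1 -161.2   38.3]
```

Emit:
{"api": "servo_tool", "payload": {
  "series": "1 0.003 0 0.002 0 0 0; 1 0.006 0 0.0035 0 0 0; 1 0.008 0 0.0045 0 0 0; 1 0.0095 0 0.0055 0 0 0; 1 0.0095 0 0.0055 0 0 0"
}}

```text
time_s: 6.17
eef_pos: [0.5534, -0.1969, 0.1041]
eef_rot: [0.12, 0.696, 0.697, -0.12]
wrist_force: [0.4, -0.9, -2.0]
opening: 0.316
grasp_force: 60.5
```

```bash
python3 -c "
from go import *
state(); pinnow()"
```

```text
grasp pt [ 553.4 -198.9   98.5] z [ 0.    -0.335 -0.942] y [1.    0.001 0.   ] t 6.17 F [ 0.4 -0.9 -2. ] T [ 0.08  0.11 -0.03] open 0.316 q [-0.39  0.36  1.76 -0.4   0.93 -0.16]
pin O [ 553.4 -186.8   68.5] u [ 0.001 -0.648  0.762] tip [ 553.4 -154.4   30.4]
```

Emit:
{"api": "servo_tool", "payload": {
  "series": "1 0.0015 0 0.001 0 0 0; 1 0.002 0 0.0012 0 0 0; 1 0.002 0 0.0012 0 0 0; -1 0.002 0 0.0012 0 0 0; -1 0.002 0 0.0012 0 0 0; -1 0.002 0 0.0012 0 0 0; -1 0.002 0 0.0012 0 0 0; -1 0.001 0 -0.03 0 0 0; -1 0 0 -0.07 0 0 0; -1 0 0 -0.11 0 0 0; -1 0 0 -0.15 0 0 0; -1 0 0 -0.15 0 0 0"
}}

```text
time_s: 7.17
eef_pos: [0.5575, -0.1458, 0.2546]
eef_rot: [0.127, 0.696, 0.697, -0.117]
wrist_force: [1.5, -1.1, 0.0]
opening: 1.001
grasp_force: 0.0
```

Run:
```python
from go import *
state()
def crop(c,x0,y0,x1,y1,k): return cv2.resize(cv2.cvtColor(c['img'][y0:y1,x0:x1],cv2.COLOR_RGB2BGR),None,fx=k,fy=k,interpolation=cv2.INTER_CUBIC)
a=cam('scene');b=cam('top')
cv2.imwrite('pics/d3.png',np.vstack([crop(a,310,175,400,240,6),crop(b,310,200,400,235,6)]))
for n,c in(('s',a),('t',b)):
    I=c['img'].astype(int);m=((I[...,0]>80)&(I[...,0]>2.2*I[...,1])&(I[...,0]>2.2*I[...,2]));m[:, :325]=0;m[:,400:]=0;m[:170]=0;m[250:]=0
    k,l,st,ce=cv2.connectedComponentsWithStats(m.astype(np.uint8)); print(n,st[1:],ce[1:].round(1))
    m=l==1+np.argmax(st[1:,4]); P=c['P'][m]; P=P[(P[:,2]>.04)&(P[:,2]<.2)]; print(len(P),P.mean(0).round(4),np.linalg.svd(P-P.mean(0),full_matrices=False)[2][0])
```

```text
grasp pt [ 557.5 -147.9  249. ] z [ 0.014 -0.339 -0.941] y [1.    0.003 0.014] t 7.17 F [ 1.5 -1.1  0. ] T [ 0.1   0.01 -0.01] open 1.001 q [-0.3   0.15  1.68 -0.35  1.21 -0.19]
s [[341 199  24  21 238]] [[352.6 208.7]]
237 [ 0.543  -0.217   0.0916] [ 0.14059341 -0.74177758  0.65574348]
t [[347 213  21  11 190]
 [391 244   9   6  36]] [[357.1 218.1]
 [395.3 246.8]]
183 [ 0.5524 -0.2097  0.0986] [-0.02694074  0.84164003 -0.53936653]
```

View pics/d3.png

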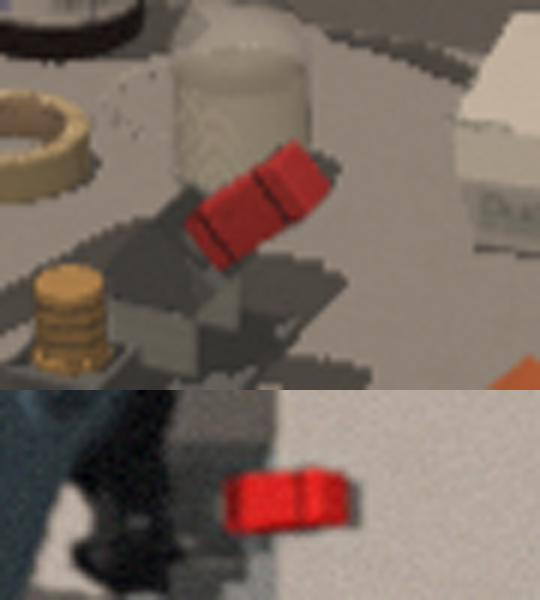

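Run:
```python
from go import *
a=cam('scene');b=cam('top')
def proj(c,P):
    E=c['E'];q=E[:3,:3].T@(np.array(P)/1000-E[:3,3]);return q[:2]/q[2]*c['f']+[c['cx'],c['cy']]
for n,c in(('s',a),('t',b)):
    I=c['img'].astype(int);m=((I[...,0]>80)&(I[...,0]>2.2*I[...,1])&(I[...,0]>2.2*I[...,2]));m[:, :325]=0;m[:,380:]=0;m[:170]=0;m[250:]=0
    cnt=cv2.findContours(m.astype(np.uint8),0,1)[0];r=cv2.minAreaRect(max(cnt,key=len));print(n,r, cv2.boxPoints(r).round(1).tolist())
    for al in(40,43,46,49):
        al=np.radians(al);u=np.array([0,-np.sin(al),np.cos(al)]);v=np.array([0,np.cos(al),np.sin(al)]);S=np.array([553.5,-186,66.])
        pts=[S+s*u+x*np.array([1,0,0])+w*v for s in(1,60) for x in(-14,14) for w in(-14,14)]
        q=np.array([proj(c,k) for k in pts],np.float32); rr=cv2.minAreaRect(q); print(np.degrees(al).round(),q.min(0),q.max(0),q.mean(0),rr[1:])
v=None
```

```text
s ((352.5384521484375, 208.8076629638672), (10.816654205322266, 23.297409057617188), 56.3099365234375) [[339.79998779296875, 210.8000030517578], [359.20001220703125, 197.8000030517578], [365.20001220703125, 206.8000030517578], [345.79998779296875, 219.8000030517578]]
40.0 [337.7786  194.73184] [362.69632 219.34494] [350.24524 207.019  ] ((10.903291702270508, 24.42784881591797), 45.57978439331055)
43.0 [337.95547 195.44498] [363.3411  219.50769] [350.66418 207.46628] ((11.177348136901855, 24.584247589111328), 49.06679153442383)
46.0 [338.14148 196.20424] [363.93524 219.66005] [351.06284 207.93098] ((11.55731201171875, 24.811153411865234), 52.74079132080078)
49.0 [338.33612 197.00739] [364.47702 219.80164] [351.43997 208.41168] ((11.916254043579102, 25.02988052368164), 56.39604568481445)
t ((356.965576171875, 218.08621215820312), (9.467185020446777, 20.51223373413086), 85.2363510131836) [[346.3999938964844, 214.1999969482422], [366.79998779296875, 212.5], [367.6000061035156, 222.0], [347.1000061035156, 223.6999969482422]]
40.0 [344.98648 212.00192] [365.33313 224.19202] [355.1561  218.22823] ((11.125920295715332, 21.48813819885254), 82.34668731689453)
43.0 [345.1676  212.10448] [365.86014 224.21529] [355.52118 218.28929] ((11.03967571258545, 21.70476531982422), 83.13983917236328)
46.0 [345.3569  212.21452] [366.33478 224.23732] [355.86417 218.35298] ((10.9614839553833, 21.87224769592285), 83.86215209960938)
49.0 [345.55383 212.33168] [366.75598 224.25804] [356.18405 218.41907] ((10.89017105102539, 21.988460540771484), 84.52597045898438)
```

Run:
```python
from go import *
al=np.radians(46.5);u=np.array([0,-np.sin(al),np.cos(al)]);S=np.array([553.5,-188,66.5])
print(S+170*u,S+44*u); state(); go([553.5,-260,270],0,0); go(S+170*u,46.5,0)
```

```text
[ 553.5        -311.31364307  183.52027787] [ 553.5        -219.91647232   96.78760133]
grasp pt [ 552.7 -148.5  238.6] z [-0.001 -0.335 -0.942] y [ 1.     0.001 -0.001] t 7.37 F [-0.4  0.6 -0. ] T [ 0.23  0.01 -0.05] open 1.003 q [-0.3   0.16  1.69 -0.35  1.21 -0.19]
shift [-0.1176  0.0006  0.0081] turn [-0.07 19.55  0.06] rows>= 2.8
shift [-0.1405  0.0007  0.11  ] turn [-9.000e-02  6.605e+01  3.000e-02] rows>= 9.2
```

Emit:
{"api": "servo_tool", "payload": {
  "series": "-1 -0.04 0 0 0 7 0; -1 -0.08 0 0 0 14 0; -1 -0.118 0 0.008 0 21 0; -1 -0.14 0.001 0.03 0 28 0; -1 -0.141 0.001 0.05 0 35 0; -1 -0.141 0.001 0.08 0 42 0; -1 -0.141 0.001 0.11 0 49 0; -1 -0.141 0.001 0.11 0 56 0; -1 -0.141 0.001 0.11 0 63 0; -1 -0.141 0.001 0.11 0 66 0; -1 -0.141 0.001 0.11 0 66 0; -1 -0.141 0.001 0.11 0 66 0"
}}

```text
time_s: 8.37
eef_pos: [0.5534, -0.3166, 0.1861]
eef_rot: [-0.28, 0.65, 0.649, 0.279]
wrist_force: [0.5, 0.0, -0.1]
opening: 1.001
grasp_force: 0.0
```

Run:
```python
from go import *
al=np.radians(46.5);u=np.array([0,-np.sin(al),np.cos(al)]);S=np.array([553.5,-188,66.5])
c=cam('scene','e1.png');state(); go(S+100*u,46.5,0); go(S+44*u,46.5,0)
```

```text
grasp pt [ 554.  -311.9  183.5] z [-0.001  0.724 -0.689] y [ 1.     0.    -0.001] t 8.42 F [-0.3  0.1 -0. ] T [-0.37  0.    0.02] open 0.998 q [-0.92  0.74  1.15  0.48  1.9  -0.91]
shift [ 0.0005 -0.0005  0.0704] turn [-0.06  0.08 -0.05] rows>= 1.7
shift [ 0.0006 -0.0004  0.1264] turn [-0.06  0.08 -0.05] rows>= 3.0
```

View pics/e1.png

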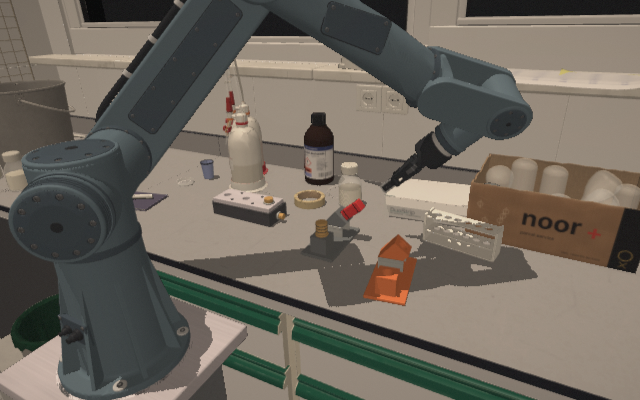

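Emit:
{"api": "servo_tool", "payload": {
  "series": "-1 0 0 0.04 0 0 0; -1 0 0 0.07 0 0 0; -1 0 0 0.09 0 0 0; -1 0 0 0.11 0 0 0; -1 0 0 0.126 0 0 0; -1 0 0 0.126 0 0 0; 1 0 0 0.126 0 0 0; 1 0 0 0.126 0 0 0; 1 0 0 0.126 0 0 0; 1 0 0 0.126 0 0 0; 1 0 0 0.126 0 0 0; 1 0 0 0.126 0 0 0"
}}

```text
time_s: 9.42
eef_pos: [0.5547, -0.2262, 0.103]
eef_rot: [-0.278, 0.65, 0.65, 0.279]
wrist_force: [-0.2, -2.7, 4.0]
opening: 0.316
grasp_force: 59.2
```

Run:
```python
from go import *
state()
def crop(c,x0,y0,x1,y1,k): return cv2.resize(cv2.cvtColor(c['img'][y0:y1,x0:x1],cv2.COLOR_RGB2BGR),None,fx=k,fy=k,interpolation=cv2.INTER_CUBIC)
a=cam('scene');cv2.imwrite('pics/d4.png',crop(a,320,170,400,240,7))
```

```text
grasp pt [ 554.7 -221.9   98.9] z [ 0.001  0.723 -0.69 ] y [1.    0.    0.001] t 9.42 F [-0.2 -2.7  4. ] T [-0.22  0.1   0.09] open 0.316 q [-0.84  0.74  1.36  0.51  1.69 -0.95]
```

View pics/d4.png

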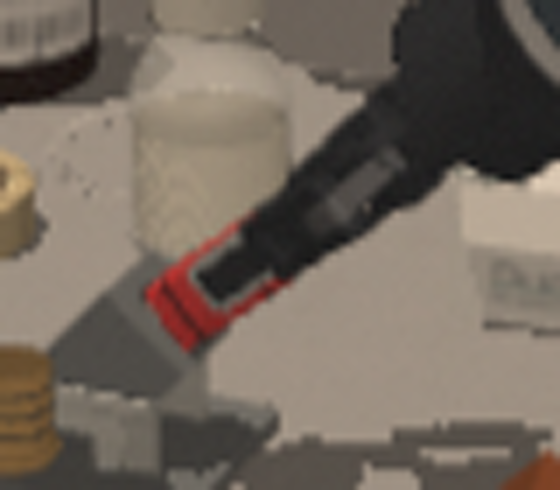

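Emit:
{"api": "servo_tool", "payload": {
  "series": "1 0 0 -0.01 0 0 0; 1 0 0 -0.025 0 0 0; 1 0 0 -0.04 0 0 0; 1 0 0 -0.06 0 0 0; 1 0 0 -0.08 0 0 0; 1 0.01 0 -0.12 0 0 0; 1 0 0 -0.15 0 -7 0; 1 -0.02 0 -0.18 0 -14 0; 1 -0.03 0 -0.2 0 -21 0; 1 -0.03 0 -0.2 0 -28 0; 1 -0.03 0 -0.2 0 -35 0; 1 -0.03 0 -0.2 0 -40 0"
}}

```text
time_s: 10.47
eef_pos: [0.5546, -0.3913, 0.2197]
eef_rot: [-0.037, 0.706, 0.706, 0.038]
wrist_force: [0.0, 0.2, -2.2]
opening: 0.317
grasp_force: 59.4
```

Run:
```python
from go import *
state(); go([554.5,208,210],0,0); go([554.5,0,270],0,0)
```

```text
grasp pt [ 554.6 -390.7  213.7] z [ 0.002  0.105 -0.994] y [1.    0.    0.002] t 10.47 F [ 0.   0.2 -2.2] T [-0.03 -0.   -0.  ] open 0.317 q [-0.82  0.48  1.3   0.07  1.44 -0.83]
shift [5.956e-01 2.000e-04 6.670e-02] turn [ 0.1  -6.04  0.03] rows>= 14.4
shift [ 3.951e-01  2.000e-04 -1.480e-02] turn [ 0.1  -6.04  0.03] rows>= 9.5
```

Emit:
{"api": "servo_tool", "payload": {
  "series": "1 0.02 0 -0.035 0 -3 0; 1 0.06 0 -0.05 0 -6 0; 1 0.395 0 -0.015 0 -6 0; 1 0.395 0 -0.015 0 -6 0; 1 0.395 0 -0.015 0 -6 0; 1 0.395 0 -0.015 0 -6 0; 1 0.395 0 -0.015 0 -6 0; 1 0.395 0 -0.015 0 -6 0; 1 0.56 0 0 0 -6 0; 1 0.58 0 0.02 0 -6 0; 1 0.595 0 0.06 0 -6 0; 1 0.595 0 0.06 0 -6 0"
}}

```text
time_s: 11.47
eef_pos: [0.5539, 0.0785, 0.2562]
eef_rot: [-0.002, 0.707, 0.707, 0.003]
wrist_force: [1.3, 0.6, -2.5]
opening: 0.318
grasp_force: 59.7
```

Run:
```python
from go import *
state(); go([554.5,208,185],0,0)
```

```text
grasp pt [553.9  78.6 250.2] z [ 0.001  0.007 -1.   ] y [1.    0.    0.001] t 11.47 F [ 1.3  0.6 -2.5] T [ 0.   -0.06  0.02] open 0.318 q [-0.08  0.15  1.65  0.01  1.35 -0.08]
shift [0.129  0.0005 0.0661] turn [ 0.05 -0.42  0.  ] rows>= 3.5
```

Emit:
{"api": "servo_tool", "payload": {
  "series": "1 0.13 0 0.06 0 -0.4 0; 1 0.13 0 0.06 0 -0.4 0; 1 0.13 0 0.06 0 -0.4 0; 1 0.13 0 0.06 0 -0.4 0; 1 0.13 0 0.06 0 -0.4 0; 1 0.13 0 0.06 0 -0.4 0; 1 0.13 0 0.06 0 -0.4 0"
}}

```text
time_s: 12.05
eef_pos: [0.5544, 0.2065, 0.197]
eef_rot: [0.0, 0.707, 0.707, -0.0]
wrist_force: [-0.2, -1.1, -1.4]
opening: 0.316
grasp_force: 59.6
```

```bash
cat > look.py <<'E'
from go import *
import sys
def proj(c,P):
    E=c['E'];q=E[:3,:3].T@(np.array(P)/1000-E[:3,3]);return q[:2]/q[2]*c['f']+[c['cx'],c['cy']]
state(); p,r,o=cur(); O=(p+r.apply([0,0,.05]))*1000; z=r.apply([0,0,1])
def crop(c,x0,y0,x1,y1,k): return cv2.resize(cv2.cvtColor(c['img'][y0:y1,x0:x1],cv2.COLOR_RGB2BGR),None,fx=k,fy=k,interpolation=cv2.INTER_CUBIC)
a=cam('scene');b=cam('top')
for c in(a,b): print('tip',proj(c,O+50*z).round(1),'sh',proj(c,O).round(1),'bodyhole@54',proj(c,[554.5,208,54]).round(1),'cover end',proj(c,[549.3,208.5,54]).round(1))
cv2.imwrite(sys.argv[1],np.vstack([crop(a,195,155,285,205,6),crop(b,195,195,285,235,6)]))
E
python3 look.py pics/f1.png
```

```text
grasp pt [554.4 206.5 191. ] z [ 0. -0. -1.] y [1. 0. 0.] t 12.05 F [-0.2 -1.1 -1.4] T [0.02 0.02 0.02] open 0.316 q [ 0.16  0.27  1.62 -0.    1.25  0.16]
tip [226.8 180.4] sh [224.8 165. ] bodyhole@54 [228.1 193.2] cover end [226.9 193.8]
tip [219.  215.3] sh [214.7 212.5] bodyhole@54 [222.  217.4] cover end [221.8 219. ]
```

View pics/f1.png

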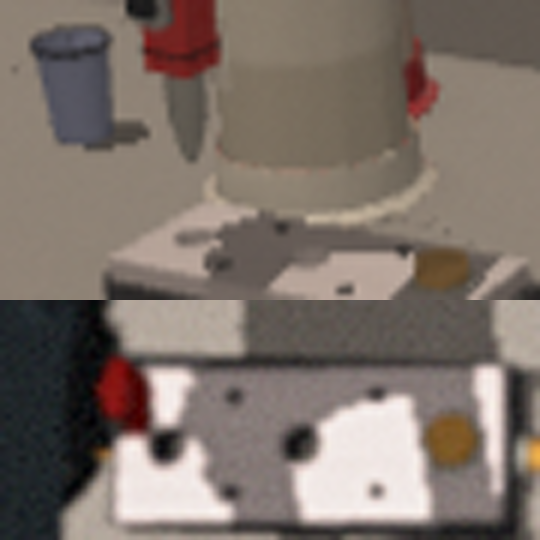

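Emit:
{"api": "servo_tool", "payload": {
  "series": "1 0.002 0 0.015 0 0 0; 1 0.002 0 0.03 0 0 0; 1 0.002 0 0.04 0 0 0; 1 0.002 0 0.046 0 0 0; 1 0.002 0 0.051 0 0 0; 1 0.002 0 0.055 0 0 0; 1 0.002 0 0.058 0 0 0; 1 0.002 0 0.058 0 0 0"
}}

```text
time_s: 12.82
eef_pos: [0.554, 0.2091, 0.1385]
eef_rot: [-0.0, 0.707, 0.707, -0.0]
wrist_force: [0.1, 0.3, -2.0]
opening: 0.321
grasp_force: 59.7
```

```bash
cat > cov.py <<'E'
from go import *
def cover():
    # holes seen from the top camera: mid hole, hinge -> cover angle
    c=cam('top');I=c['img'].astype(float);g=I.mean(2)
    def cen(W,b):
        x0,y0,x1,y1=b;w=W[y0:y1,x0:x1];v,u=np.mgrid[y0:y1,x0:x1];return (w*u).sum()/w.sum(),(w*v).sum()/w.sum()
    bx=(240,213,251,225);w=g[bx[1]:bx[3],bx[0]:bx[2]]
    m=cen(np.clip(np.percentile(w,50)*.6-g,0,40),bx);h=cen(np.clip(I[...,0]-I[...,2]-45,0,60),(264,212,277,225))
    m=onplane(c,*m,.054)*1000;h=onplane(c,*h,.065)*1000;print('mid',m.round(1),'hinge',h.round(1),'yaw',round(-(m[0]-h[0])/(m[1]-h[1]),4))
E
python3 -c "
from cov import *
state();cover()"
```

```text
grasp pt [554.  209.1 132.5] z [-0.  0. -1.] y [ 1.  0. -0.] t 12.82 F [ 0.1  0.3 -2. ] T [-0.01  0.06 -0.  ] open 0.321 q [0.16 0.35 1.66 0.   1.14 0.16]
mid [553.6 138.3  54. ] hinge [554.9  55.   65. ] yaw 0.0151
```

Emit:
{"api": "servo_tool", "payload": {
  "series": "1 0 0 0.003 0 0 0; 1 0 0 0.006 0 0 0; 1 0 0 0.009 0 0 0; 1 0 0 0.012 0 0 0; 1 0 0 0.012 0 0 0"
}}

```text
time_s: 13.28
eef_pos: [0.554, 0.2088, 0.126]
eef_rot: [0.0, 0.707, 0.707, -0.0]
wrist_force: [0.3, -3.6, -2.3]
opening: 0.32
grasp_force: 59.8
```

```bash
python3 -c "
from cov import *
state();cover()"
```

```text
grasp pt [554.  208.8 120. ] z [-0.    -0.001 -1.   ] y [ 1.     0.001 -0.   ] t 13.28 F [ 0.3 -3.6 -2.3] T [-0.73 -0.1   0.02] open 0.32 q [ 0.16  0.36  1.66 -0.    1.12  0.16]
mid [555.1 138.3  54. ] hinge [554.7  55.2  65. ] yaw -0.0048
```

Emit:
{"api": "servo_tool", "payload": {
  "series": "1 -0.001 0 0 0 0 0; 1 -0.0015 0 0 0 0 0; 1 -0.0015 0 0 0 0 0"
}}

```text
time_s: 13.58
eef_pos: [0.5541, 0.2081, 0.1268]
eef_rot: [-0.0, 0.707, 0.707, 0.001]
wrist_force: [-0.0, -0.7, -2.2]
opening: 0.321
grasp_force: 59.6
```

```bash
python3 -c "
from cov import *
state()"
```

```text
grasp pt [554.1 208.1 120.8] z [ 0.     0.001 -1.   ] y [1.    0.001 0.   ] t 13.58 F [-0.  -0.7 -2.2] T [ 0.05 -0.04  0.03] open 0.321 q [0.16 0.36 1.66 0.   1.12 0.16]
```

Emit:
{"api": "servo_tool", "payload": {
  "series": "1 -0.0005 0 0.002 0 0 0; 1 -0.0005 0 0.004 0 0 0; 1 -0.0005 0 0.006 0 0 0; 1 -0.0005 0 0.008 0 0 0; 1 -0.0005 0 0.01 0 0 0; 1 -0.0005 0 0.01 0 0 0"
}}

```text
time_s: 14.08
eef_pos: [0.5549, 0.2073, 0.1167]
eef_rot: [0.0, 0.707, 0.707, 0.001]
wrist_force: [4.0, 1.0, -3.6]
opening: 0.319
grasp_force: 59.7
```

```bash
python3 -c "
from cov import *
state();cover()"
```

```text
grasp pt [554.9 207.3 110.7] z [ 0.002  0.001 -1.   ] y [1.    0.001 0.002] t 14.08 F [ 4.   1.  -3.6] T [ 0.08 -0.83  0.03] open 0.319 q [0.16 0.38 1.67 0.   1.1  0.16]
mid [555.1 138.2  54. ] hinge [554.6  55.2  65. ] yaw -0.0053
```

Emit:
{"api": "servo_tool", "payload": {
  "series": "1 0 0.001 0 0 0 0; 1 0 0.0018 0 0 0 0; 1 0 0.0018 0 0 0 0"
}}

```text
time_s: 14.38
eef_pos: [0.5554, 0.2072, 0.1165]
eef_rot: [-0.001, 0.707, 0.707, -0.0]
wrist_force: [-0.2, 0.8, -1.2]
opening: 0.318
grasp_force: 59.7
```

```bash
python3 -c "
from cov import *
state();cover()"
```

```text
grasp pt [555.4 207.2 110.5] z [-0.001  0.    -1.   ] y [ 1.     0.001 -0.001] t 14.38 F [-0.2  0.8 -1.2] T [ 0.08 -0.13  0.03] open 0.318 q [0.16 0.38 1.66 0.   1.1  0.16]
mid [555.1 138.1  54. ] hinge [554.6  55.1  65. ] yaw -0.0065
```

Emit:
{"api": "servo_tool", "payload": {
  "series": "1 0 0 0.002 0 0 0; 1 0 0 0.004 0 0 0; 1 0 0 0.006 0 0 0; 1 0 0 0.008 0 0 0; 1 0 0 0.008 0 0 0"
}}

```text
time_s: 14.85
eef_pos: [0.5555, 0.2072, 0.108]
eef_rot: [-0.0, 0.707, 0.707, -0.0]
wrist_force: [-0.8, 0.1, -2.6]
opening: 0.319
grasp_force: 59.7
```

```bash
python3 -c "
from cov import *
state();cover()"
```

```text
grasp pt [555.4 207.2 102. ] z [-0.001  0.    -1.   ] y [ 1.     0.001 -0.001] t 14.85 F [-0.8  0.1 -2.6] T [ 0.15  0.06 -0.04] open 0.319 q [0.16 0.39 1.67 0.   1.08 0.16]
mid [555.3 138.   54. ] hinge [554.8  55.6  65. ] yaw -0.0064
```

Smooth; press down to seat, watching the force.

Emit:
{"api": "servo_tool", "payload": {
  "series": "1 0 0 0.0015 0 0 0; 1 0 0 0.003 0 0 0; 1 0 0 0.0045 0 0 0; 1 0 0 0.0045 0 0 0"
}}

```text
time_s: 15.23
eef_pos: [0.5572, 0.2074, 0.1065]
eef_rot: [0.001, 0.707, 0.707, 0.001]
wrist_force: [-4.1, 0.2, 10.3]
opening: 0.318
grasp_force: 61.6
```

```bash
python3 -c "
from cov import *
state()"
```

```text
grasp pt [557.2 207.4 100.5] z [ 0.003  0.    -1.   ] y [1.    0.001 0.003] t 15.23 F [-4.1  0.2 10.3] T [-0.15  0.72 -0.06] open 0.318 q [ 0.16  0.39  1.67 -0.    1.08  0.16]
```

Emit:
{"api": "servo_tool", "payload": {
  "series": "1 0 0 0.002 0 0 0; 1 0 0 0.003 0 0 0; 1 0 0 0.003 0 0 0"
}}

```text
time_s: 15.48
eef_pos: [0.5574, 0.2076, 0.1063]
eef_rot: [0.001, 0.707, 0.708, 0.001]
wrist_force: [-11.7, -2.4, 30.2]
opening: 0.319
grasp_force: 64.2
```

```bash
python3 -c "
from cov import *
state()"
```

```text
grasp pt [557.4 207.6 100.3] z [ 0.003  0.    -1.   ] y [1.    0.001 0.003] t 15.48 F [-11.7  -2.4  30.2] T [-0.67  2.43 -0.1 ] open 0.319 q [ 0.16  0.39  1.67 -0.    1.08  0.16]
```

Emit:
{"api": "servo_tool", "payload": {
  "series": "1 0 0 -0.003 0 0 0; 1 0 0 -0.005 0 0 0; -1 0 0 -0.005 0 0 0; -1 0 0 -0.005 0 0 0; -1 0 0 -0.005 0 0 0; -1 0 0 -0.005 0 0 0; -1 0 0 -0.03 0 0 0; -1 0 0 -0.06 0 0 0; -1 0 0 -0.1 0 0 0; -1 0 0 -0.14 0 0 0; -1 -0.08 0 -0.16 0 0 0; -1 -0.12 0 -0.16 0 0 0"
}}

```text
time_s: 16.48
eef_pos: [0.5576, 0.1264, 0.2606]
eef_rot: [0.002, 0.705, 0.709, 0.003]
wrist_force: [0.3, -1.0, -0.7]
opening: 0.996
grasp_force: 0.0
```

Run:
```python
from cov import *
state();cover()
for n in('top','scene'):
    c=cam(n);I=c['img'].astype(int);m=((I[...,0]>80)&(I[...,0]>2.2*I[...,1])&(I[...,0]>2.2*I[...,2]));m[:,:210]=0;m[:,245:]=0;m[:150]=0;m[235:]=0
    k,l,st,ce=cv2.connectedComponentsWithStats(m.astype(np.uint8)); print(n,st[1:].tolist(),ce[1:].round(1).tolist())
    i=1+np.argmax(st[1:,4]);P=c['P'][l==i];P=P[P[:,2]<.2];print(P.mean(0).round(4),np.percentile(P[:,2],[3,97]).round(4)); 
    if n=='top':
        T=P[P[:,2]>.104];print('top face',T.mean(0).round(4),len(T))
    else:
        v,u=np.nonzero(l==i)
        for vv in range(v.min(),v.max()+1): s=u[v==vv];print(vv,s.min(),s.max(),end='; ')
go([452,-171,200],0,0)
```

```text
grasp pt [557.6 126.4 254.6] z [ 0.007  0.001 -1.   ] y [1.    0.005 0.007] t 16.48 F [ 0.3 -1.  -0.7] T [-0.05 -0.03  0.01] open 0.996 q [0.02 0.17 1.62 0.   1.35 0.01]
mid [555.4 137.2  54. ] hinge [553.6  56.1  65. ] yaw -0.0216
top [[214, 210, 2, 8, 13]] [[214.5, 213.3]]
[0.5575 0.2165 0.1148] [0.1106 0.1178]
top face [0.5575 0.2165 0.1148] 9
scene [[221, 174, 14, 21, 205]] [[227.3, 184.2]]
[0.5478 0.2003 0.088 ] [0.0577 0.1146]
174 226 226; 175 224 231; 176 222 232; 177 221 232; 178 221 232; 179 222 230; 180 223 232; 181 222 233; 182 222 232; 183 222 232; 184 222 232; 185 222 233; 186 222 233; 187 223 233; 188 223 233; 189 223 233; 190 223 231; 191 223 233; 192 223 234; 193 224 232; 194 225 230; shift [-0.2943 -0.1036  0.051 ] turn [ 0.09  0.01 -0.2 ] rows>= 7.6
```

Emit:
{"api": "servo_tool", "payload": {
  "series": "-1 -0.294 -0.104 0.05 0 0 -0.2; -1 -0.294 -0.104 0.05 0 0 -0.2; -1 -0.294 -0.104 0.05 0 0 -0.2; -1 -0.294 -0.104 0.05 0 0 -0.2; -1 -0.294 -0.104 0.05 0 0 -0.2; -1 -0.294 -0.104 0.05 0 0 -0.2; -1 -0.294 -0.104 0.05 0 0 -0.2; -1 -0.294 -0.104 0.05 0 0 -0.2; -1 -0.294 -0.104 0.05 0 0 -0.2; -1 -0.294 -0.104 0.05 0 0 -0.2; -1 -0.294 -0.104 0.05 0 0 -0.2"
}}

```text
time_s: 17.55
eef_pos: [0.4524, -0.1676, 0.206]
eef_rot: [-0.001, 0.706, 0.709, 0.0]
wrist_force: [-0.4, 0.6, -0.0]
opening: 0.995
grasp_force: 0.0
```

Run:
```python
from cov import *
state();go([453,-170,78],0,0)
c=cam('top');I=c['img'].astype(int);m=((I[...,0]>80)&(I[...,0]>2.2*I[...,1])&(I[...,0]>2.2*I[...,2]));m[:,:205]=0;m[:,245:]=0;m[:190]=0;m[235:]=0
v,u=np.nonzero(m);print(u.min(),u.max(),v.min(),v.max(),len(u)); P=c['P'][m];T=P[P[:,2]>.108];print('handle top',T.mean(0).round(4),len(T))
h=np.array([onplane(c,*p,.114)[:2] for p in zip(u[P[:,2]>.108],v[P[:,2]>.108])]);print(cv2.minAreaRect((h*1000).astype(np.float32)))
```

```text
grasp pt [ 452.4 -167.6  200. ] z [-0.     0.001 -1.   ] y [ 1.     0.004 -0.   ] t 17.55 F [-0.4  0.6 -0. ] T [-0.02 -0.    0.02] open 0.995 q [-0.6   0.03  1.88  0.    1.23 -0.61]
shift [-0.0025  0.0006  0.122 ] turn [-0.01 -0.08  0.25] rows>= 2.9
214 223 210 219 92
handle top [0.5555 0.2061 0.1134] 75
((555.455810546875, 205.37339782714844), (24.192312240600586, 24.62355613708496), 0.987357497215271)
```

Emit:
{"api": "servo_tool", "payload": {
  "series": "-1 -0.002 0.0005 0.04 0 0 0; -1 -0.002 0.0005 0.08 0 0 0; -1 -0.002 0.0005 0.1 0 0 0; -1 -0.002 0.0005 0.115 0 0 0; -1 -0.002 0.0005 0.122 0 0 0; -1 -0.002 0.0005 0.122 0 0 0; 1 -0.002 0.0005 0.122 0 0 0; 1 -0.002 0.0005 0.122 0 0 0; 1 -0.002 0.0005 0.122 0 0 0; 1 -0.002 0.0005 0.122 0 0 0; 1 -0.002 0.0005 0.122 0 0 0; 1 -0.002 0.0005 0.122 0 0 0"
}}

```text
time_s: 18.6
eef_pos: [0.4533, -0.171, 0.0856]
eef_rot: [0.001, 0.706, 0.709, 0.0]
wrist_force: [-1.4, 1.2, 5.9]
opening: 0.33
grasp_force: 58.8
```

```bash
python3 -c "
from go import *
state()"
```

```text
grasp pt [ 453.4 -171.    79.6] z [ 0.002 -0.001 -1.   ] y [1.    0.004 0.002] t 18.6 F [-1.4  1.2  5.9] T [0.2  0.21 0.03] open 0.33 q [-0.61  0.22  1.96  0.    0.97 -0.61]
```

Emit:
{"api": "servo_tool", "payload": {
  "series": "1 0 0 -0.015 0 0 0; 1 0 0 -0.04 0 0 0; 1 0 0 -0.075 0 0 0; 1 0.02 0.01 -0.11 0 0 0; 1 0.06 0.03 -0.12 0 0 0; 1 0.31 0.1 -0.12 0 0 0.2; 1 0.31 0.1 -0.12 0 0 0.2; 1 0.31 0.1 -0.12 0 0 0.2; 1 0.31 0.1 -0.12 0 0 0.2; 1 0.31 0.1 -0.12 0 0 0.2; 1 0.31 0.1 -0.12 0 0 0.2; 1 0.31 0.1 -0.12 0 0 0.2"
}}

```text
time_s: 19.6
eef_pos: [0.5518, 0.1446, 0.2049]
eef_rot: [-0.0, 0.706, 0.708, 0.001]
wrist_force: [-0.7, 0.3, -0.3]
opening: 0.338
grasp_force: 60.3
```

```bash
python3 -c "
from go import *
state();go([555.3,137.2,140],0,0)"
```

```text
grasp pt [551.8 144.7 198.9] z [ 0.001  0.002 -1.   ] y [1.    0.004 0.001] t 19.6 F [-0.7  0.3 -0.3] T [ 0.04  0.01 -0.  ] open 0.338 q [0.05 0.22 1.67 0.   1.25 0.04]
shift [-0.0076  0.0034  0.0589] turn [ 0.08 -0.13  0.23] rows>= 1.4
```

Emit:
{"api": "servo_tool", "payload": {
  "series": "1 -0.007 0.003 0.03 0 0 0.2; 1 -0.007 0.003 0.05 0 0 0.2; 1 -0.007 0.003 0.05 0 0 0.2; 1 -0.007 0.003 0.05 0 0 0.2; 1 -0.007 0.003 0.05 0 0 0.2; 1 -0.007 0.003 0.05 0 0 0.2"
}}

```text
time_s: 20.1
eef_pos: [0.5555, 0.1324, 0.1563]
eef_rot: [0.001, 0.708, 0.706, 0.001]
wrist_force: [-0.1, -0.0, -1.5]
opening: 0.33
grasp_force: 60.2
```

Run:
```python
from look import proj
from go import *
state();go([555.3,137.2,124],0,0)
c=cam('scene');I=c['img'].astype(int)
# bolt shank below flange: print grey columns by row near prediction
p,r,o=cur();G=1000*(p+r.apply([0,0,.006]))
print('pred underside',proj(c,G+[0,0,-27.6]).round(1),'shank end',proj(c,G+[0,0,-67.6]).round(1),'hole54',proj(c,[555.3,137.2,54]).round(1))
u0,v0=proj(c,G+[0,0,-45]).round().astype(int)
for v in range(v0-14,v0+16,2): print(v,u0-10,I[v,u0-10:u0+12].sum(1)//3)
```

```text
grasp pt [555.5 132.4 150.3] z [ 0.003  0.    -1.   ] y [ 1.    -0.003  0.003] t 20.1 F [-0.1 -0.  -1.5] T [ 0.   -0.02  0.03] open 0.33 q [0.03 0.28 1.7  0.   1.16 0.03]
tip [248.  196.5] sh [246.3 181.2] bodyhole@54 [228.1 193.2] cover end [226.9 193.8]
tip [246.  217.3] sh [242.9 214.8] bodyhole@54 [222.  217.4] cover end [221.8 219. ]Traceback (most recent call last):
  File "<stdin>", line 1, in <module>
  File "look.py", line 9, in <module>
    cv2.imwrite(sys.argv[1],np.vstack([crop(a,195,155,285,205,6),crop(b,195,195,285,235,6)]))
                ~~~~~~~~^^^
IndexError: list index out of range
```

```bash
cat >> go.py <<'E'
def proj(c,P):
    E=c['E'];q=E[:3,:3].T@(np.array(P)/1000-E[:3,3]);return q[:2]/q[2]*c['f']+[c['cx'],c['cy']]
E
python3 - <<'E'
from go import *
state();go([555.3,137.2,126],0,0)
c=cam('scene');I=c['img'].astype(int)
p,r,o=cur();G=1000*(p+r.apply([0,0,.006]))
print('pred underside',proj(c,G+[0,0,-27.6]).round(1),'shank end',proj(c,G+[0,0,-67.6]).round(1),'hole54',proj(c,[555.3,137.2,54]).round(1))
u0,v0=proj(c,G+[0,0,-45]).round().astype(int)
for v in range(v0-12,v0+14,2): print(v,u0-10,I[v,u0-10:u0+12].sum(1)//3)
E
```

```text
grasp pt [555.4 132.5 150.1] z [ 0.003  0.    -1.   ] y [ 1.    -0.003  0.003] t 20.2 F [-0.4  0.6 -0.6] T [-0.   -0.01 -0.04] open 0.336 q [0.03 0.28 1.7  0.   1.16 0.03]
shift [ 0.0047 -0.0001  0.0241] turn [ 0.17 -0.02 -0.19] rows>= 0.6
pred underside [245.7 176.2] shank end [247.  188.6] hole54 [246.7 197. ]
170 236 [110  99  27  28  29  28  43  87  77  65  77  77  75  58  41  35  82 100
 100  98  98  98]
172 236 [111 107  31  29  27  29  37  77  79  65  78  75  73  71  57  93 101 100
 100 100 100  98]
174 236 [111 110  97  56  40  39  36  74  81  57  66  65  66  67  66  98 103  99
  99  98  99  98]
176 236 [112 111 111 111 108  78  81  83  83  79  80  77  73  73  71  79 100 100
 100  98  99  98]
178 236 [111 111 111 111 111 105 101  80  83  84  82  81  80  79 104 104 101 100
  99  99  97  98]
180 236 [111 111 111 111 111 111 108  89  89  92  92  88  85  80 106 105 102  99
 100  99  99  98]
182 236 [120 110 118 112 113 111 108  99  87  91  92  88  86  81 105 111 113 104
 113 115 116 113]
184 236 [133 133 135 136 132 130 133 128  86  91  92  90  87  82 109 123 120 118
 118 117 115 113]
186 236 [128 129 130 131 131 130 130 126  89  90  91  91  86  80  92 121 120 120
 117 117 114 112]
188 236 [125 125 128 128 129 128 129 126 103  87  91  91  86  87 118 122 120 120
 117 116 115 114]
190 236 [170 169 169 166 160 160 159 150 148 131 128 135 137 143 150 146 161 161
 163 166 172 168]
192 236 [122 120 121 127 171 165  77  79 111 171 170 169 167 167 168 170 169 162
 153 119 131 125]
194 236 [100 155 170 171 171 171 172 172 173 173 173 172 173 172 173 173 171 172
 167 118  94  95]
```

Emit:
{"api": "servo_tool", "payload": {
  "series": "1 0.005 0 0.01 0 0 0; 1 0.005 0 0.022 0 0 0; 1 0.005 0 0.022 0 0 0; 1 0.005 0 0.026 0 0 0; 1 0.005 0 0.03 0 0 0; 1 0.005 0 0.034 0 0 0; 1 0.005 0 0.034 0 0 0"
}}

```text
time_s: 20.83
eef_pos: [0.5541, 0.1377, 0.1195]
eef_rot: [-0.0, 0.708, 0.706, -0.0]
wrist_force: [0.9, 0.2, -1.4]
opening: 0.328
grasp_force: 60.3
```

```bash
python3 -c "
from go import *
state()"
```

```text
grasp pt [554.1 137.7 113.5] z [-0.001  0.    -1.   ] y [ 1.    -0.003 -0.001] t 20.83 F [ 0.9  0.2 -1.4] T [-0.09 -0.06 -0.02] open 0.328 q [0.04 0.33 1.72 0.   1.09 0.04]
```

Emit:
{"api": "servo_tool", "payload": {
  "series": "1 -0.0003 0.0008 0.002 0 0 0; 1 -0.0003 0.0008 0.004 0 0 0; 1 -0.0003 0.0008 0.006 0 0 0; 1 -0.0003 0.0008 0.009 0 0 0; 1 -0.0003 0.0008 0.009 0 0 0"
}}

```text
time_s: 21.25
eef_pos: [0.5548, 0.1375, 0.1109]
eef_rot: [-0.0, 0.708, 0.706, -0.0]
wrist_force: [-1.0, 0.6, -0.8]
opening: 0.329
grasp_force: 60.3
```

```bash
python3 -c "
from go import *
state()"
```

```text
grasp pt [554.8 137.5 104.9] z [-0.001  0.    -1.   ] y [ 1.    -0.003 -0.001] t 21.25 F [-1.   0.6 -0.8] T [ 0.01 -0.01  0.  ] open 0.329 q [0.04 0.35 1.72 0.   1.07 0.04]
```

Inside the body with no side force. Continue; head seats near 81.6.

Emit:
{"api": "servo_tool", "payload": {
  "series": "1 0 0 0.003 0 0 0; 1 0 0 0.006 0 0 0; 1 0 0 0.009 0 0 0; 1 0 0 0.012 0 0 0; 1 0 0 0.015 0 0 0; 1 0 0 0.018 0 0 0; 1 0 0 0.018 0 0 0"
}}

```text
time_s: 21.83
eef_pos: [0.5547, 0.1375, 0.0926]
eef_rot: [-0.0, 0.708, 0.706, -0.0]
wrist_force: [0.6, -0.8, -1.1]
opening: 0.333
grasp_force: 60.3
```

```bash
python3 -c "
from go import *
state()"
```

```text
grasp pt [554.7 137.5  86.6] z [-0.001  0.    -1.   ] y [ 1.    -0.003 -0.001] t 21.83 F [ 0.6 -0.8 -1.1] T [-0.09  0.01  0.02] open 0.333 q [0.04 0.37 1.73 0.   1.04 0.04]
```

Emit:
{"api": "servo_tool", "payload": {
  "series": "1 0 0 0.002 0 0 0; 1 0 0 0.004 0 0 0; 1 0 0 0.006 0 0 0; 1 0 0 0.0075 0 0 0; 1 0 0 0.0075 0 0 0"
}}

```text
time_s: 22.25
eef_pos: [0.5557, 0.1375, 0.0875]
eef_rot: [0.0, 0.708, 0.706, 0.0]
wrist_force: [-4.6, -0.2, 10.7]
opening: 0.333
grasp_force: 61.7
```

```bash
python3 -c "
from go import *
state()"
```

```text
grasp pt [555.7 137.5  81.5] z [ 0.001  0.    -1.   ] y [ 1.    -0.003  0.001] t 22.25 F [-4.6 -0.2 10.7] T [-0.15  0.82 -0.03] open 0.333 q [0.04 0.38 1.73 0.   1.03 0.04]
```

Seated at 81.5. Press a little more, ease, release, and retreat.

Emit:
{"api": "servo_tool", "payload": {
  "series": "1 0 0 0.0015 0 0 0; 1 0 0 0.0015 0 0 0; 1 0 0 -0.002 0 0 0; -1 0 0 -0.002 0 0 0; -1 0 0 -0.002 0 0 0; -1 0 0 -0.002 0 0 0; -1 0 0 -0.002 0 0 0; -1 0 0 -0.03 0 0 0; -1 0 0 -0.07 0 0 0; -1 0 0 -0.11 0 0 0; -1 0 0 -0.15 0 0 0; -1 0 0 -0.15 0 0 0"
}}

```text
time_s: 23.25
eef_pos: [0.5597, 0.1378, 0.2452]
eef_rot: [0.005, 0.708, 0.706, 0.006]
wrist_force: [1.0, 0.3, 1.2]
opening: 1.0
grasp_force: 0.0
```

Emit:
{"api": "servo_tool", "payload": {
  "series": "-1 -0.25 -0.1 -0.03 0 0 0; -1 -0.25 -0.1 -0.03 0 0 0; -1 -0.25 -0.1 -0.03 0 0 0; -1 -0.25 -0.1 -0.03 0 0 0; -1 -0.25 -0.1 -0.03 0 0 0; -1 -0.25 -0.1 -0.03 0 0 0; -1 -0.25 -0.1 -0.03 0 0 0; -1 -0.25 -0.1 -0.03 0 0 0"
}}

```text
time_s: 23.92
eef_pos: [0.4535, -0.116, 0.2663]
eef_rot: [0.001, 0.71, 0.704, -0.0]
wrist_force: [-0.0, -0.1, -0.2]
opening: 1.001
grasp_force: 0.0
```

Run:
```python
from go import *
state(); c=cam('top');I=c['img'].astype(int);P=c['P']
red=(I[...,0]>80)&(I[...,0]>2.2*I[...,1])&(I[...,0]>2.2*I[...,2])
br=(I[...,0]-I[...,2]>60)&(I[...,1]>.55*I[...,0])
for n,m,b in(('pin',red,(205,200,235,232)),('bolt',br,(234,205,256,230)),('hex',br,(262,208,280,228))):
    k=np.zeros(m.shape,bool);k[b[1]:b[3],b[0]:b[2]]=m[b[1]:b[3],b[0]:b[2]];Q=P[k];T=Q[Q[:,2]>np.percentile(Q[:,2],60)-.008];print(n,len(Q),'top centre',T.mean(0).round(4),'zmed',np.median(T[:,2]).round(4))
```

```text
grasp pt [ 453.5 -116.   260.3] z [ 0.001 -0.002 -1.   ] y [ 1.    -0.008  0.001] t 23.92 F [-0.  -0.1 -0.2] T [ 0.04  0.03 -0.01] open 1.001 q [-0.5  -0.08  1.85 -0.    1.36 -0.5 ]
pin 91 top centre [0.5556 0.2056 0.1129] zmed 0.113
bolt 88 top centre [0.5527 0.1345 0.1057] zmed 0.0901
hex 63 top centre [0.5543 0.0573 0.0684] zmed 0.0688
```

```bash
python3 -c "
from bench import ctrl
print(ctrl.hand_in())"
```

```text
the job is handed in; nothing more can be done
None
```

The job is handed in at about 24 s: the drift pin went through the slanted socket, was regrasped by its handle end and seated flat in the end hole, then the bolt was seated flat in the middle hole; the last depth picture put both tops at the right height, while the bottle, tape roll and rack were not measured afterwards.

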